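Walk the bamboo tray tower astride its batten

ROBOT

A 6-joint arm with a two-finger parallel gripper is mounted at the origin on the work surface. World frame = base frame: x ahead of the robot, y to its left, z up, the work surface at z = 0. Lengths are in m, angles in rad, forces in N, time in s.
With the tool pointing down it reaches from about 0.35 to 0.975 m from the base axis. Payload 4.9 kg.
Tool frame: the origin (TCP) lies midway between the tips of the shut fingers; the grasp point (between the pads) lies 19 mm behind it (ctrl.tcp_to_grasp is the distance from the TCP to the grasp point, in m); z points along the fingers, y is the line along which they close (so a half turn about z gives the same grasp; the last joint's range is limited). The gripper opens to 85 mm and grips with 20 to 120 N. Pads are 22 mm wide; open, the fingers measure 114 mm over their backs; the gripper's body (76 mm by 85 mm) begins 54 mm behind the grasp point. The pads swing forward as they close: fully open they stand 13 mm farther back than shut.
Start: joints at [-1.274, 0.053, 1.613, -0, 1.476, -0.119], TCP at [0.252, -0.572, 0.231] pointing down, gripper open.
Joint ranges: [-3.01, 3.01], [-1.01, 2.22], [0.06, 2.58], [-1.02, 4.17], [0.09, 2.62], [-3.14, 3.14]. Speed limits (rad/s): [2.57, 2.57, 3.14, 3.14, 3.14, 3.14].

INTERFACE

Orientations are given as a rotation vector (axis times angle).
In Python, from station import ctrl gives the robot as it stands.
- The arm moves only by the shell command python3 jog.py FILE [FORCE], which reads ROWS from the file FILE. ROWS is a JSON list of rows, 1 to 20 of them, each an object with the fields finger_gap (the finger opening in m), pos (a list: dx, dy, dz in shares of 600 mm (1.0 is 600 mm)), rot (a list: a rotation vector rx, ry, rz in normalised numbers (1 is 4 rad)); a field left out counts as zero (the opening has to be given); each row is the pose to reach, as a shift and turn from the pose commanded when the command began, along the tool's axes at that moment; what a row does not reach only later rows make up. A row lasts 1/12 s, in which the tool goes at most 0.0417 m and 0.125 rad, less where a joint would pass 70% of its speed; a pose out of reach is approached as far as the arm can. The fingers move at their own pace and stop on an object; FORCE is the grip in N (left out, the last holds). Time passes only in rows, so rows that do not move let the fingers close. It prints the time, the measured TCP pose, the force, the opening and the grip force at its end. Input that does not fit is refused with a message, and nothing moves.
- ctrl.get_obs(): the state, without advancing time (a new reading comes with each control period).
- ctrl.get_image(name): name is "side" or "top"; returns the picture (400x640x3 uint8, red, green, blue); there is no depth.
- ctrl.camera_params(name): a dict with "fx", "fy", "cx", "cy" (pixels), "T" (4x4, takes a point from camera to world coordinates). Camera axes: x right, y down, z forward; pixel columns grow to the right and rows downward; lengths in m; the calibration is good to about 2 mm. A picture is of the moment at which its call begins. camera_params takes no time and is no camera call.
- ctrl.finish_job(): hands the job in; it is judged then, once.
The state is a dict: "t": time; "q": joint angles; "dq": joint speeds; "effort": joint torques, N m; "tool_pos": TCP position; "tool_rot": TCP orientation; "contact_force": force on the tool from outside, world axes, zero at the start; "wrist_torque": the same for the moment, N m; "opening": finger opening in m; "grip_force": force on a finger pad.
Only numpy, scipy, OpenCV 4.12 (cv2) and the standard library are available. Lean on these libraries where they do the work, as an engineer would, in place of code of your own. Each camera call takes 0.05 s, during which the arm holds its last target. There are 200 camera calls.

TASK

Walk the tall bamboo tray tower forward on its feet until it stands astride the dark batten: both leading feet beyond it, both trailing feet still on the near side, roughly centred along the batten and square to it. Tip the tower onto one leading foot and swing the other leading foot over the batten, stand it down on all four feet, then pivot on that foot to bring the remaining one over; never lift the whole tower off the cabinet top or knock it over. Leave the stapler, pill case, carabiner and fob where they lie, and let go at the end.

Things in the scene. Friction and masses are not known exactly. Their poses are not given: they have to be found in the camera images.
- tower: Three stacked bamboo trays and a flat lid, fixed together as one block without handle: 110 x 110 mm in plan, vertical faces, nearly sharp corner edges, 215 mm tall, 0.7 to 1 kg, centre of mass on its axis 115 mm up. Too wide for the gripper. Origin: centre of the base, level with the soles of its feet; z up, +x the leading side, which faces the batten at the start, +y left.
- lead_left (a point): Centre of the sole of the leading left foot, at +45, +45 mm from the tower's origin. The four feet are round, rubber, 12 mm in diameter and 18 mm tall, so the underside of the trays is 18 mm above the cabinet top.
- lead_right (a point): Centre of the sole of the leading right foot, at +45, -45 mm.
- trail_left (a point): Centre of the sole of the trailing left foot, at -45, +45 mm.
- trail_right (a point): Centre of the sole of the trailing right foot, at -45, -45 mm.
- lid (a point): Centre of the lid's top face, 215 mm above the tower's base; a dark brown stripe on the lid marks the leading (+x) edge. Pushed high up on a corner, the tower tips readily onto the foot at the far end of the diagonal without sliding (about 3 N at 180 mm height), and settles back on its feet by itself when let down from tilts under about 0.4 rad.
- batten: Dark wooden batten fixed on the cabinet top: 8 mm wide (x), 220 mm long (y), 6 mm high, white line across its middle. Origin: centre of its underside, on the cabinet top; +x points across it, away from where the tower starts; z up. The feet cannot slide over it. At the start the leading soles are centred 17 to 37 mm before its middle line.
- stapler: Small black stapler, 68 x 24 mm, 34 mm high, a bystander. Origin: centre of its underside.
- pill_case: Flask-shaped stainless steel pill case lying flat, 74 x 44 mm, 16 mm high, a bystander. Origin: under the centre of its wide part; its neck and lid point along +x.
- carabiner: Steel carabiner lying flat, 62 x 36 mm, 8 mm thick, a bystander. Origin: its middle, on the cabinet top.
- fob: Purple plastic key fob lying flat, 44 x 32 mm, 7 mm thick, a bystander. Origin: under the centre of its round part.

How it is judged:
By the outcome, as a careful person would: the job done as asked, in the order asked, and still so for the second after the job is handed in, with the robot touching nothing.
It also fails if it takes over 64 s, if anything falls off the work surface, if the arm or the gripper's body presses on something with over 40 N, if the wrist force passes 120 N, or if a joint passes its speed limit or range.

## Working session

There is one attempt and no reset: what is moved stays moved. The work goes in short steps, Python scripts to look and compute and a shell command to move; the robot and the scene stay as the last step left them, time stands still between calls to the robot, and variables do not carry over. Pictures are saved under pics/ and viewed, at most 10 in all, crops included, and the job is handed in when it is done.

```bash
ls; mkdir -p pics
python3 - <<'E'
from station import ctrl
import cv2,numpy as np
for n in("side","top"):
    im=ctrl.get_image(n);cv2.imwrite(f"pics/{n}0.png",im[:,:,::-1])
    p=ctrl.camera_params(n);print(n,p["fx"],p["cx"],p["cy"],np.round(p["T"],3).tolist())
o=ctrl.get_obs();print({k:np.round(v,3).tolist() for k,v in o.items()})
E
```

```text
jog.py
pics
station.py
side 447.6629302759908 323.82861497653175 202.16535962975135 [[0.992, -0.089, 0.093, 0.565], [-0.128, -0.588, 0.799, -0.601], [-0.016, -0.804, -0.594, 0.628], [0.0, 0.0, 0.0, 1.0]]
top 426.5800119673569 322.45851984015496 205.18469713178806 [[-0.009, -0.999, 0.051, 0.588], [-0.999, 0.007, -0.037, 0.065], [0.036, -0.052, -0.998, 0.918], [0.0, 0.0, 0.0, 1.0]]
{'t': 0.1, 'q': [-1.274, 0.053, 1.614, -0.0, 1.476, -0.119], 'dq': [0.001, -0.001, -0.002, -0.0, 0.001, 0.002], 'effort': [0.0, -39.49, -37.136, -0.0, 0.004, -0.0], 'tool_pos': [0.252, -0.571, 0.23], 'tool_rot': [-3.072, -0.648, 0.0], 'contact_force': [-0.471, -0.488, -0.376], 'wrist_torque': [0.008, 0.009, 0.03], 'grip_force': 0.0, 'opening': 0.085}
```

View pics/top0.png

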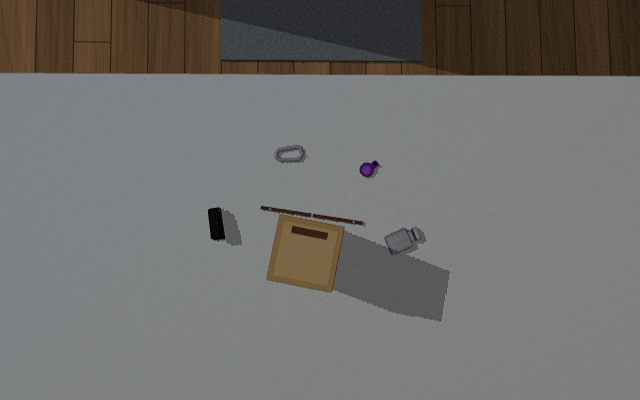

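View pics/side0.png

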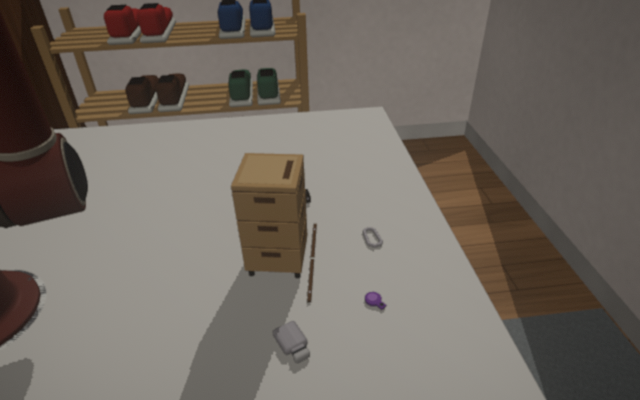

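```bash
cat > h.py <<'E'
import numpy as np,cv2
from station import ctrl
def ray(n,px,z):
    p=ctrl.camera_params(n);T=np.array(p["T"]);px=np.atleast_2d(px).astype(float)
    d=np.c_[(px[:,0]-p["cx"])/p["fx"],(px[:,1]-p["cy"])/p["fy"],np.ones(len(px))]@T[:3,:3].T
    return T[:3,3]+d*((z-T[2,3])/d[:,2])[:,None]
def proj(n,P):
    p=ctrl.camera_params(n);T=np.array(p["T"]);c=(np.atleast_2d(P)-T[:3,3])@T[:3,:3]
    return np.c_[p["fx"]*c[:,0]/c[:,2]+p["cx"],p["fy"]*c[:,1]/c[:,2]+p["cy"]]
def state():
    o=ctrl.get_obs();R=cv2.Rodrigues(np.array(o["tool_rot"],float))[0]
    return o,np.array(o["tool_pos"]),R
E
python3 - <<'E'
from h import *
im=cv2.imread("pics/top0.png")
big=cv2.resize(im[190:310,190:390],None,fx=4,fy=4,interpolation=cv2.INTER_CUBIC);cv2.imwrite("pics/z0.png",big)
hsv=cv2.cvtColor(im,cv2.COLOR_BGR2HSV)
m=cv2.inRange(hsv,(8,70,90),(28,255,255));m[:190]=0
cs=cv2.findContours(m,0,1)[0];c=max(cs,key=cv2.contourArea)
b=cv2.boxPoints(cv2.minAreaRect(c));print(b)
print(np.round(ray("top",b,.215),4))
m=cv2.inRange(hsv,(0,60,15),(20,255,110));m[:195]=0;m[235:]=0
lab=cv2.connectedComponentsWithStats(m)
print([(s.tolist(),np.round(ce,1).tolist()) for s,ce in zip(lab[2],lab[3]) if s[4]>15])
E
```

```text
[[265.6154  278.9231 ]
 [278.65384 213.73077]
 [343.84616 226.76923]
 [330.8077  291.96155]]
[[0.5041 0.1325 0.215 ]
 [0.6102 0.111  0.215 ]
 [0.5878 0.0038 0.215 ]
 [0.4815 0.0264 0.215 ]]
[([0, 0, 640, 400, 255280], [319.5, 199.4]), ([261, 206, 9, 4, 26], [264.6, 207.7]), ([271, 208, 40, 9, 128], [290.9, 211.8]), ([280, 214, 13, 7, 24], [287.0, 217.0]), ([313, 214, 40, 9, 129], [332.4, 218.2]), ([293, 217, 48, 11, 61], [316.1, 221.8]), ([354, 220, 9, 5, 30], [358.2, 222.2]), ([291, 225, 38, 10, 229], [306.2, 231.0])]
```

View pics/z0.png

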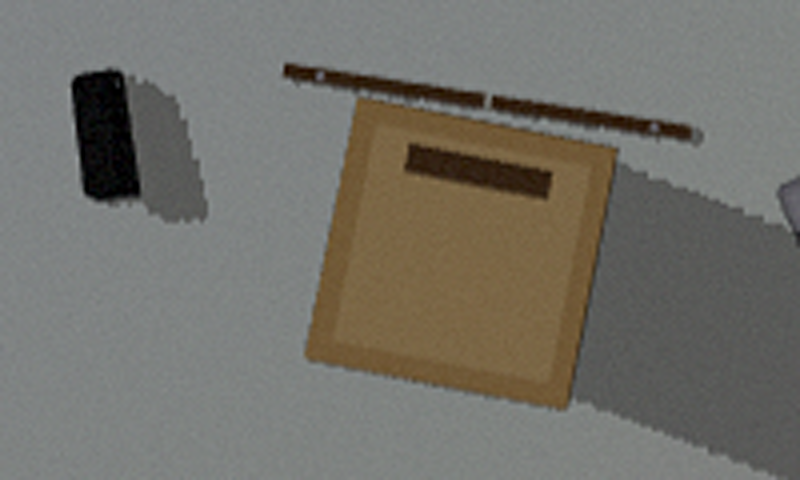

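```bash
cat >> h.py <<'E'
e=ray("top",[[261,207.6],[364.6,223.4],[312,215.2]],.006)[:,:2]
u=(e[0]-e[1])/np.linalg.norm(e[0]-e[1]);BX=np.array([u[1],-u[0]]);BY=u;BO=(e[0]+e[1])/2;BYAW=np.arctan2(BX[1],BX[0])
def bat(p): p=np.atleast_2d(p)[:,:2]-BO; return np.c_[p@BX,p@BY]
def wor(p): p=np.atleast_2d(p); return BO+p[:,:1]*BX+p[:,1:2]*BY
E
python3 - <<'E'
from h import *
print(e,BO,np.degrees(BYAW),np.linalg.norm(e[0]-e[1]))
c=np.array([.546,.0684]);a=np.radians(-11.5);f=np.array([np.cos(a),np.sin(a)]);l=np.array([-f[1],f[0]])
print("center bat",bat(c))
F=[c+s*.045*f+t*.045*l for s,t in((1,1),(1,-1),(-1,1),(-1,-1))]
print(bat(F))
C=[c+s*.055*f+t*.055*l for s,t in((1,1),(1,-1),(-1,1),(-1,-1))];print("corners",np.array(C))
# check vs side image: lid corners
print(proj("side",np.c_[np.array(C),np.full(4,.215)]))
print(proj("side",np.c_[np.array(F),np.zeros(4)]))
o,p,R=state();print(p,R)
for n,px,in(("stapler",[216,224]),("pill",[400,241]),("carab",[290,154]),("fob",[368,169])):print(n,ray("top",px,.01))
E
```

```text
[[ 0.63022947  0.16220334]
 [ 0.5947241  -0.0590741 ]
 [ 0.61319318  0.05365399]] [0.61247678 0.05156462] -9.115770824326209 0.22410787619826436
center bat [[-0.06830442  0.00609085]]
[[-0.02147135  0.04917986]
 [-0.02521541 -0.04074223]
 [-0.11139344  0.05292392]
 [-0.1151375  -0.03699817]]
corners [[0.6108611  0.11133062]
 [0.58893062 0.0035389 ]
 [0.50306938 0.1332611 ]
 [0.4811389  0.02546938]]
[[302.58915105 152.72631104]
 [295.15504319 186.76448244]
 [243.36521273 151.37963331]
 [228.93519438 184.91366954]]
[[301.86415964 244.1261098 ]
 [296.6783525  275.19444086]
 [259.51493769 242.57401297]
 [250.86831886 273.29742768]]
[ 0.25227327 -0.57119219  0.23016626] [[ 9.14801104e-01  4.03904217e-01 -5.68565543e-04]
 [ 4.03904557e-01 -9.14799291e-01  1.83475413e-03]
 [ 2.20941574e-04 -1.90808132e-03 -9.99998155e-01]]
stapler [[0.59607241 0.25632499 0.01      ]]
pill [[ 0.55644942 -0.13404122  0.01      ]]
carab [[0.74449076 0.09981706 0.01      ]]
fob [[ 0.71156586 -0.06749624  0.01      ]]
```

The rows are not in the units I measure in: shifts go in shares of 600 mm and turns go in shares of 4 rad. I convert before sending: -0.558 m / 0.6 = -0.93, 0.51 m / 0.6 = 0.85, -1.74 rad / 4 = -0.435.

```bash
echo '[{"finger_gap": 0.06,"pos": [0,0,-0.0667]},{"finger_gap": 0.06,"pos": [0,0,-0.1333]},{"finger_gap": 0.06,"pos": [0.85,-0.93,-0.1333],"rot": [0,0,-0.435]},{"finger_gap": 0.06,"pos": [0.85,-0.93,-0.1333],"rot": [0,0,-0.435]},{"finger_gap": 0.06,"pos": [0.85,-0.93,-0.1333],"rot": [0,0,-0.435]},{"finger_gap": 0.06,"pos": [0.85,-0.93,-0.1333],"rot": [0,0,-0.435]},{"finger_gap": 0.06,"pos": [0.85,-0.93,-0.1333],"rot": [0,0,-0.435]},{"finger_gap": 0.06,"pos": [0.85,-0.93,-0.1333],"rot": [0,0,-0.435]},{"finger_gap": 0.06,"pos": [0.85,-0.93,-0.1333],"rot": [0,0,-0.435]},{"finger_gap": 0.06,"pos": [0.85,-0.93,-0.1333],"rot": [0,0,-0.435]},{"finger_gap": 0.06,"pos": [0.85,-0.93,-0.1333],"rot": [0,0,-0.435]},{"finger_gap": 0.06,"pos": [0.85,-0.93,-0.1333],"rot": [0,0,-0.435]},{"finger_gap": 0.06,"pos": [0.85,-0.93,-0.1333],"rot": [0,0,-0.435]},{"finger_gap": 0.06,"pos": [0.85,-0.93,-0.1333],"rot": [0,0,-0.435]},{"finger_gap": 0.06,"pos": [0.85,-0.93,-0.1333],"rot": [0,0,-0.435]},{"finger_gap": 0.06,"pos": [0.85,-0.93,-0.1333],"rot": [0,0,-0.435]},{"finger_gap": 0.06,"pos": [0.85,-0.93,-0.1333],"rot": [0,0,-0.435]},{"finger_gap": 0.06,"pos": [0.85,-0.93,-0.1333],"rot": [0,0,-0.435]},{"finger_gap": 0.06,"pos": [0.85,-0.93,-0.1333],"rot": [0,0,-0.435]}]' > next.json && python3 jog.py next.json 20
python3 -c "
from h import *
o,p,R=state();print(np.round(o['q'],2),p,R.round(3))"
```

```text
t: 1.68
tool_pos: [0.4783, 0.1019, 0.311]
tool_rot: [1.486, 2.768, -0.0]
contact_force: [1.4, -0.7, 0.7]
opening: 0.0601
grip_force: 0.0
[ 0.06 -0.31  1.82 -0.    1.64 -0.53] [0.47833208 0.10188063 0.3109585 ] [[-0.553  0.833 -0.   ]
 [ 0.833  0.553 -0.   ]
 [-0.    -0.    -1.   ]]
```

Converted, 0.04 m / 0.6 = 0.0667, 0.038 m / 0.6 = 0.0633.

```bash
echo '[{"finger_gap": 0.06,"pos": [0.045,0.0633,0]},{"finger_gap": 0.06,"pos": [0.045,0.0633,0]},{"finger_gap": 0.06,"pos": [0.045,0.0633,0.0667]},{"finger_gap": 0.06,"pos": [0.045,0.0633,0.0667]},{"finger_gap": 0.06,"pos": [0.045,0.0633,0.0667]}]' > next.json && python3 jog.py next.json
python3 - <<'E'
from h import *
o,p,R=state()
im=ctrl.get_image("top");cv2.imwrite("pics/t1.png",im[:,:,::-1])
t=np.array([.4948,.1455,.16]);print(p,R.T@(t-p),np.degrees(np.arctan2(R[1,0],R[0,0])))
E
```

```text
t: 2.1
tool_pos: [0.4933, 0.1427, 0.2681]
tool_rot: [-1.484, -2.763, 0.007]
contact_force: [-1.3, -0.2, 0.0]
opening: 0.06
grip_force: 0.0
[0.49328266 0.14272318 0.26812658] [0.00116077 0.00349525 0.10811016] 123.52376355945084
```

Converted, 0.108 m / 0.6 = 0.18, 0.095 m / 0.6 = 0.1583.

```bash
echo '[{"finger_gap": 0.06,"pos": [0.0017,0.005,0.0583]},{"finger_gap": 0.06,"pos": [0.0017,0.005,0.1167]},{"finger_gap": 0.06,"pos": [0.0017,0.005,0.1583]},{"finger_gap": 0.06,"pos": [0.0017,0.005,0.18]},{"finger_gap": 0.06,"pos": [0.0017,0.005,0.18]},{"finger_gap": 0.06,"pos": [-0.02,0.005,0.18]},{"finger_gap": 0.06,"pos": [-0.04,0.005,0.18]},{"finger_gap": 0.06,"pos": [-0.045,0.005,0.18]},{"finger_gap": 0.06,"pos": [-0.045,0.005,0.18]},{"finger_gap": 0.06,"pos": [-0.045,0.005,0.18]}]' > next.json && python3 jog.py next.json
python3 - <<'E'
from h import *
o,p,R=state()
im=ctrl.get_image("side");cv2.imwrite("pics/s2.png",cv2.resize(im[80:300,160:400],None,fx=3,fy=2.7)[:,:,::-1]);print(p,R.T@np.array(o["contact_force"]))
E
```

```text
t: 2.98
tool_pos: [0.5137, 0.1218, 0.1648]
tool_rot: [1.487, 2.765, 0.002]
contact_force: [-0.6, -0.2, 0.2]
opening: 0.0599
grip_force: 0.0
[0.51365237 0.12178642 0.16478801] [ 0.16771066 -0.64237114 -0.1581177 ]
```

View pics/s2.png

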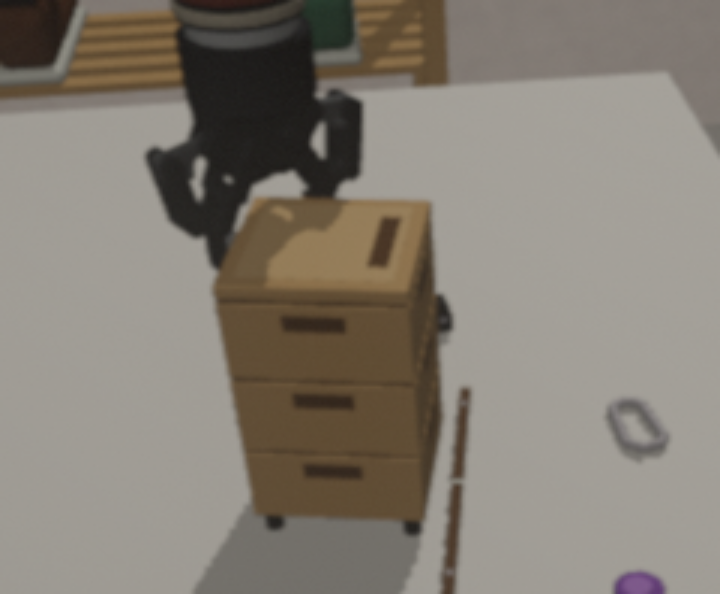

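Converted, -0.004 m / 0.6 = -0.0067, -0.003 m / 0.6 = -0.005.

```bash
echo '[{"finger_gap": 0.06,"pos": [-0.0017,0,0]},{"finger_gap": 0.06,"pos": [-0.0033,0,0]},{"finger_gap": 0.06,"pos": [-0.005,0,0]},{"finger_gap": 0.06,"pos": [-0.0067,0,0]},{"finger_gap": 0.06,"pos": [-0.0067,0,0]}]' > next.json && python3 jog.py next.json
python3 -c "
from h import *
o,p,R=state();print(p,R.T@np.array(o['contact_force']))"
```

```text
t: 3.45
tool_pos: [0.5147, 0.1189, 0.1632]
tool_rot: [-1.486, -2.768, 0.0]
contact_force: [-0.5, -0.3, 0.4]
opening: 0.0599
grip_force: 0.0
[0.5147345  0.11889466 0.16320309] [ 0.00188568 -0.58356525 -0.42266632]
```

Converted, -0.004 m / 0.6 = -0.0067, -0.003 m / 0.6 = -0.005.

```bash
for i in 1 ; do echo '[{"finger_gap": 0.06,"pos": [-0.0017,0,0]},{"finger_gap": 0.06,"pos": [-0.0033,0,0]},{"finger_gap": 0.06,"pos": [-0.005,0,0]},{"finger_gap": 0.06,"pos": [-0.0067,0,0]},{"finger_gap": 0.06,"pos": [-0.0067,0,0]}]' > next.json && python3 jog.py next.json >/dev/null; 
python3 -c "
from h import *
o,p,R=state();print(p,R.T@np.array(o['contact_force']))"; done;  echo '[{"finger_gap": 0.06,"pos": [-0.0017,0,0]},{"finger_gap": 0.06,"pos": [-0.0033,0,0]},{"finger_gap": 0.06,"pos": [-0.005,0,0]},{"finger_gap": 0.06,"pos": [-0.005,0,0]}]' > next.json && python3 jog.py next.json >/dev/null
python3 -c "
from h import *
o,p,R=state();print(p,R.T@np.array(o['contact_force']))"
```

```text
[0.51702191 0.1156938  0.16343807] [ 1.92670413 -1.18875797 -1.37318258]
[0.51905263 0.11357607 0.16437036] [ 4.97170444  0.08810679 -5.66159356]
```

```bash
cat >> h.py <<'E'
def rv(r): return cv2.Rodrigues(np.array(r,float))[0]
def rel(M,c,p,R):  # world rotation M about point c, from tool pose p,R -> row
    d=R.T@(M@(p-c)+c-p); w=cv2.Rodrigues(R.T@M@R)[0].ravel()
    return np.round(np.r_[d,w],4)
def tower(c,yaw):
    a=np.radians(yaw);f=np.array([np.cos(a),np.sin(a)]);l=np.array([-f[1],f[0]])
    P=lambda x,y:np.r_[np.array(c)+x*f+y*l,0]
    return f,l,P
E
python3 - <<'E'
from h import *
f,l,P=tower((.546,.0684),-11.5)
piv=P(.0492,-.0492); dd=np.r_[f-l,0]/2**.5; ax=np.cross([0,0,1],dd)
o,p,R=state()
print(piv,bat(piv))
for a in(.06,.12,.18,.23):print(rel(rv(ax*a),piv,p,R).tolist())
E
```

```text
[0.58440339 0.0103788  0.        ] [[-0.02119377 -0.04511331]]
[-0.0101, 0.0, -0.007, -0.0, 0.06, 0.0001]
[-0.0205, 0.0, -0.0135, -0.0, 0.12, 0.0002]
[-0.0314, 0.0, -0.0192, -0.0001, 0.18, 0.0003]
[-0.0407, 0.0, -0.0235, -0.0001, 0.23, 0.0003]
```

Converted, -0.0407 m / 0.6 = -0.0678, -0.036 m / 0.6 = -0.06, 0.23 rad / 4 = 0.0575.

```bash
echo '[{"finger_gap": 0.06,"pos": [-0.0055,0,-0.004],"rot": [0,0.005,0]},{"finger_gap": 0.06,"pos": [-0.0112,0,-0.0078],"rot": [0,0.01,0]},{"finger_gap": 0.06,"pos": [-0.0168,0,-0.0117],"rot": [0,0.015,0]},{"finger_gap": 0.06,"pos": [-0.0225,0,-0.0155],"rot": [0,0.02,0]},{"finger_gap": 0.06,"pos": [-0.0283,0,-0.019],"rot": [0,0.025,0]},{"finger_gap": 0.06,"pos": [-0.0342,0,-0.0225],"rot": [0,0.03,0]},{"finger_gap": 0.06,"pos": [-0.0402,0,-0.0258],"rot": [0,0.035,0]},{"finger_gap": 0.06,"pos": [-0.0462,0,-0.029],"rot": [0,0.04,0]},{"finger_gap": 0.06,"pos": [-0.0523,0,-0.032],"rot": [0,0.045,0]},{"finger_gap": 0.06,"pos": [-0.06,0,-0.0357],"rot": [0,0.0513,0]},{"finger_gap": 0.06,"pos": [-0.0678,0,-0.0392],"rot": [0,0.0575,0]},{"finger_gap": 0.06,"pos": [-0.0678,0,-0.0392],"rot": [0,0.0575,0]},{"finger_gap": 0.06,"pos": [-0.0678,0,-0.0392],"rot": [0,0.0575,0]}]' > next.json && python3 jog.py next.json
python3 - <<'E'
from h import *
o,p,R=state()
im=ctrl.get_image("side");cv2.imwrite("pics/s3.png",cv2.resize(im[80:300,160:400],None,fx=3,fy=2.7)[:,:,::-1]);print(p,R.T@np.array(o["contact_force"]))
f,l,P=tower((.546,.0684),-11.5)
piv=P(.0492,-.0492)
for a in np.arange(1,6)*-.1:print(rel(rv([0,0,a]),piv,p,R).tolist())
E
```

```text
t: 5.28
tool_pos: [0.5417, 0.0782, 0.1868]
tool_rot: [-1.391, -2.585, -0.16]
contact_force: [-0.7, 0.8, 3.5]
opening: 0.0597
grip_force: 0.3
[0.54173549 0.07815564 0.18680487] [ 1.78701999 -0.17565948 -3.14564828]
[-0.0006, 0.008, -0.0001, -0.0227, -0.0, 0.0974]
[-0.0019, 0.0159, -0.0004, -0.0454, -0.0, 0.1948]
[-0.004, 0.0236, -0.0009, -0.0682, -0.0001, 0.2922]
[-0.0068, 0.031, -0.0016, -0.0909, -0.0001, 0.3895]
[-0.0104, 0.0382, -0.0024, -0.1136, -0.0001, 0.4869]
```

View pics/s3.png

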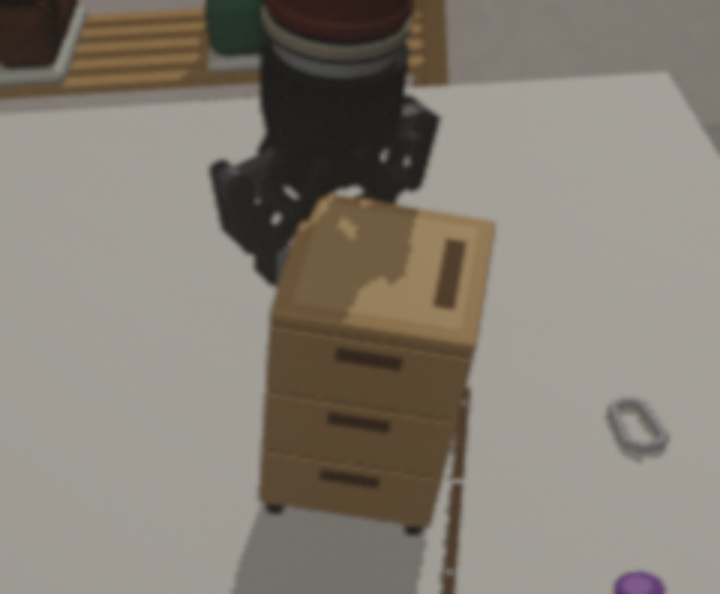

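Converted, 0.0382 m / 0.6 = 0.0637, 0.0346 m / 0.6 = 0.0577, 0.4869 rad / 4 = 0.1217.

```bash
echo '[{"finger_gap": 0.06,"pos": [-0.0003,0.0067,0],"rot": [-0.0028,0,0.0122]},{"finger_gap": 0.06,"pos": [-0.001,0.0133,-0.0002],"rot": [-0.0057,0,0.0244]},{"finger_gap": 0.06,"pos": [-0.002,0.02,-0.0003],"rot": [-0.0085,0,0.0365]},{"finger_gap": 0.06,"pos": [-0.0032,0.0265,-0.0007],"rot": [-0.0114,0,0.0487]},{"finger_gap": 0.06,"pos": [-0.0048,0.033,-0.001],"rot": [-0.0142,0,0.0609]},{"finger_gap": 0.06,"pos": [-0.0067,0.0393,-0.0015],"rot": [-0.0171,0,0.0731]},{"finger_gap": 0.06,"pos": [-0.0088,0.0457,-0.002],"rot": [-0.0199,0,0.0853]},{"finger_gap": 0.06,"pos": [-0.0113,0.0517,-0.0027],"rot": [-0.0227,0,0.0974]},{"finger_gap": 0.06,"pos": [-0.0142,0.0577,-0.0033],"rot": [-0.0256,0,0.1095]},{"finger_gap": 0.06,"pos": [-0.0173,0.0637,-0.004],"rot": [-0.0284,0,0.1217]},{"finger_gap": 0.06,"pos": [-0.0173,0.0637,-0.004],"rot": [-0.0284,0,0.1217]},{"finger_gap": 0.06,"pos": [-0.0173,0.0637,-0.004],"rot": [-0.0284,0,0.1217]}]' > next.json && python3 jog.py next.json
python3 - <<'E'
from h import *
o,p,R=state()
a=cv2.resize(ctrl.get_image("side")[80:300,160:400],None,fx=1.66,fy=1.66);b=cv2.resize(ctrl.get_image("top")[170:320,200:420],None,fx=1.8,fy=2.43)
cv2.imwrite("pics/s4.png",np.hstack([a,b])[:,:,::-1]) if a.shape[0]==b.shape[0] else cv2.imwrite("pics/s4.png",np.hstack([a[:360],b[:360]])[:,:,::-1])
print(p,R.T@np.array(o["contact_force"]))
E
```

```text
t: 6.33
tool_pos: [0.5786, 0.0914, 0.1863]
tool_rot: [-2.003, -2.184, -0.23]
contact_force: [0.1, 1.6, 0.6]
opening: 0.0602
grip_force: 0.0
[0.57858637 0.09144689 0.1863029 ] [ 1.63471413  0.18980013 -0.18973499]
```

View pics/s4.png

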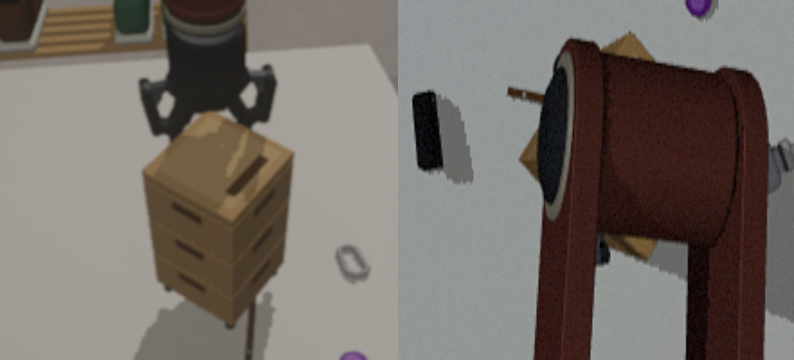

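Run:
```python
from h import *
o,p,R=state()
f,l,P=tower((.546,.0684),-11.5)
piv=P(.0492,-.0492); dd=np.r_[f-l,0]/2**.5; dd=rv([0,0,-.5])@dd; ax=np.cross([0,0,1],dd)
for a in(.06,.12,.18,.23):print(rel(rv(-ax*a),piv,p,R).tolist())
```

```text
[0.0096, 0.0, 0.0076, 0.0001, -0.06, 0.0001]
[0.0186, 0.0, 0.0157, 0.0002, -0.12, 0.0001]
[0.0272, 0.0001, 0.0244, 0.0002, -0.18, 0.0002]
[0.034, 0.0001, 0.032, 0.0003, -0.23, 0.0002]
```

Converted, 0.08 m / 0.6 = 0.1333, 0.06 m / 0.6 = 0.1, -0.23 rad / 4 = -0.0575.

```bash
echo '[{"finger_gap": 0.06,"pos": [0.0055,0,0.0042],"rot": [0,-0.005,0]},{"finger_gap": 0.06,"pos": [0.0108,0,0.0083],"rot": [0,-0.01,0]},{"finger_gap": 0.06,"pos": [0.016,0,0.0127],"rot": [0,-0.015,0]},{"finger_gap": 0.06,"pos": [0.021,0,0.0172],"rot": [0,-0.02,0]},{"finger_gap": 0.06,"pos": [0.026,0,0.0217],"rot": [0,-0.025,0]},{"finger_gap": 0.06,"pos": [0.031,0,0.0262],"rot": [0,-0.03,0]},{"finger_gap": 0.06,"pos": [0.0358,0,0.031],"rot": [0,-0.035,0]},{"finger_gap": 0.06,"pos": [0.0407,0,0.0358],"rot": [0,-0.04,0]},{"finger_gap": 0.06,"pos": [0.0453,0,0.0407],"rot": [0,-0.045,0]},{"finger_gap": 0.06,"pos": [0.051,0,0.047],"rot": [0,-0.0513,0]},{"finger_gap": 0.06,"pos": [0.0567,0,0.0533],"rot": [0,-0.0575,0]},{"finger_gap": 0.06,"pos": [0.0617,0,0.0545],"rot": [0,-0.0575,0]},{"finger_gap": 0.06,"pos": [0.0683,0,0.056],"rot": [0,-0.0575,0]},{"finger_gap": 0.06,"pos": [0.1,0,0.0633],"rot": [0,-0.0575,0]},{"finger_gap": 0.06,"pos": [0.1333,0,0.0717],"rot": [0,-0.0575,0]},{"finger_gap": 0.06,"pos": [0.1333,0,0.0717],"rot": [0,-0.0575,0]}]' > next.json && python3 jog.py next.json
python3 - <<'E'
from h import *
o,p,R=state();print(p,R.round(3),R.T@np.array(o["contact_force"]),np.round(o['q'],2))
E
```

```text
t: 7.77
tool_pos: [0.5714, 0.1807, 0.1634]
tool_rot: [-2.123, -2.316, -0.001]
contact_force: [-0.4, -0.3, 0.5]
opening: 0.0597
grip_force: 0.0
[0.57141839 0.18067487 0.16343858] [[-0.087  0.996  0.   ]
 [ 0.996  0.087  0.001]
 [ 0.001  0.    -1.   ]] [-0.23995985 -0.43012335 -0.54793096] [0.18 0.04 1.74 0.   1.36 0.09]
```

Converted, -0.17 m / 0.6 = -0.2833, 0.01 m / 0.6 = 0.0167, 1.57 rad / 4 = 0.3925.

```bash
echo '[{"finger_gap": 0.06,"pos": [0.0167,0,-0.0667]},{"finger_gap": 0.06,"pos": [0.0167,0,-0.1333]},{"finger_gap": 0.06,"pos": [0.0167,0,-0.2]},{"finger_gap": 0.06,"pos": [-0.05,-0.0833,-0.25],"rot": [0,0,0.1]},{"finger_gap": 0.06,"pos": [-0.1667,-0.2833,-0.25],"rot": [0,0,0.3925]},{"finger_gap": 0.06,"pos": [-0.1667,-0.2833,-0.25],"rot": [0,0,0.3925]},{"finger_gap": 0.06,"pos": [-0.1667,-0.2833,-0.25],"rot": [0,0,0.3925]},{"finger_gap": 0.06,"pos": [-0.1667,-0.2833,-0.25],"rot": [0,0,0.3925]},{"finger_gap": 0.06,"pos": [-0.1667,-0.2833,-0.25],"rot": [0,0,0.3925]},{"finger_gap": 0.06,"pos": [-0.1667,-0.2833,-0.25],"rot": [0,0,0.3925]},{"finger_gap": 0.06,"pos": [-0.1667,-0.2833,-0.25],"rot": [0,0,0.3925]},{"finger_gap": 0.06,"pos": [-0.1667,-0.2833,-0.25],"rot": [0,0,0.3925]},{"finger_gap": 0.06,"pos": [-0.1667,-0.2833,-0.25],"rot": [0,0,0.3925]},{"finger_gap": 0.06,"pos": [-0.1667,-0.2833,-0.25],"rot": [0,0,0.3925]},{"finger_gap": 0.06,"pos": [-0.1667,-0.2833,-0.25],"rot": [0,0,0.3925]},{"finger_gap": 0.06,"pos": [-0.1667,-0.2833,-0.25],"rot": [0,0,0.3925]},{"finger_gap": 0.06,"pos": [-0.1667,-0.2833,-0.25],"rot": [0,0,0.3925]},{"finger_gap": 0.06,"pos": [-0.1667,-0.2833,-0.25],"rot": [0,0,0.3925]}]' > next.json && python3 jog.py next.json
python3 - <<'E'
from h import *
o,p,R=state();print(p,np.degrees(np.arctan2(R[1,0],R[0,0])),np.round(o['q'],2))
b=ctrl.get_image("top")[:,:,::-1];cv2.imwrite("pics/t5f.png",b)
s=ctrl.get_image("side")[:,:,::-1];cv2.imwrite("pics/s5f.png",s)
cv2.imwrite("pics/s5.png",np.hstack([cv2.resize(b[170:320,200:400],(400,300)),cv2.resize(s[130:310,190:390],(400,360))[:300+0] if 0 else cv2.resize(s[150:300,200:400],(400,300))]))
E
```

```text
t: 9.27
tool_pos: [0.4107, 0.064, 0.3134]
tool_rot: [3.138, 0.136, 0.0]
contact_force: [-0.8, -0.5, 0.1]
opening: 0.0599
grip_force: 0.0
[0.41065137 0.06404664 0.31341882] 4.979780483149584 [-0.02 -0.51  1.95 -0.    1.7   1.46]
```

View pics/s5.png

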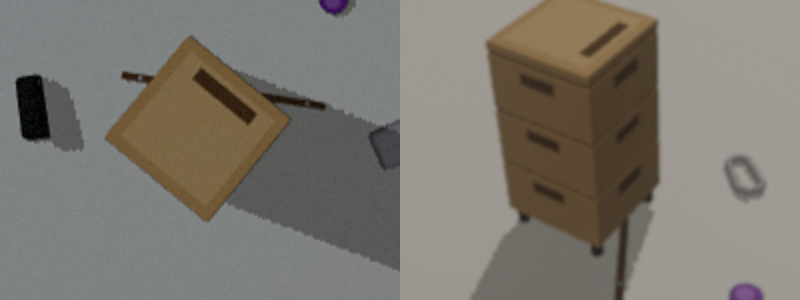

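```bash
cat >> h.py <<'E'
def lid(im,yaw0):
    hsv=cv2.cvtColor(im,cv2.COLOR_BGR2HSV);m=cv2.inRange(hsv,(8,70,90),(28,255,255));m[:160]=0
    c=max(cv2.findContours(m,0,1)[0],key=cv2.contourArea)
    w=ray("top",cv2.approxPolyDP(cv2.convexHull(c),6,True)[:,0],.215)[:,:2]
    b=ray("top",cv2.boxPoints(cv2.minAreaRect(c)),.215)[:,:2]
    d=b[1]-b[0];y=np.degrees(np.arctan2(d[1],d[0]));y+=90*np.round((yaw0-y)/90)
    print("poly",w.round(4).tolist(),"sides",np.linalg.norm(b[1]-b[0]).round(4),np.linalg.norm(b[2]-b[1]).round(4))
    c=b.mean(0);f,l,P=tower(c,y)
    F=np.array([P(x,z) for x in(.045,-.045) for z in(.045,-.045)])
    print("c",c.round(4),"yaw",y.round(2),"rel",(y-np.degrees(BYAW)).round(2),"feet bat LL LR TL TR",bat(F).round(4).tolist())
    return c,y
E
python3 - <<'E'
from h import *
c,y=lid(cv2.imread("pics/t5f.png"),-40)
f,l,P=tower(c,y);ap=P(-.055,-.055);d=np.r_[f+l,0]/2**.5
o,p,R=state();t=ap-.015*d;t[2]=.16
print("corner",ap,"dyaw",y+45-np.degrees(np.arctan2(R[1,0],R[0,0])),"row",R.T@(t-p))
print(proj("side",P(.045,.045)),proj("side",P(.045,-.045)),proj("side",P(-.045,-.045)))
E
```

```text
poly [[0.6525, 0.0856], [0.5841, 0.0036], [0.5015, 0.0717], [0.5691, 0.153]] sides 0.1087 0.1095
c [0.5771 0.0787] yaw -39.8 rel -30.68 feet bat LL LR TL TR [[0.0224, 0.0369], [-0.0235, -0.0405], [-0.055, 0.0828], [-0.1009, 0.0054]]
corner [0.49960366 0.07162142 0.        ] dyaw 0.23255559833385497 row [0.0742886  0.0003833  0.15331041]
[[322.56226639 248.27699894]] [[297.5595524  275.11618894]] [[261.2261914  258.25593351]]
```

Converted, 0.153 m / 0.6 = 0.255, 0.14 m / 0.6 = 0.2333.

```bash
echo '[{"finger_gap": 0.06,"pos": [0.0583,0,0.0333]},{"finger_gap": 0.06,"pos": [0.1233,0,0.0667]},{"finger_gap": 0.06,"pos": [0.1233,0,0.125]},{"finger_gap": 0.06,"pos": [0.1233,0,0.1833]},{"finger_gap": 0.06,"pos": [0.1233,0,0.2333]},{"finger_gap": 0.06,"pos": [0.1233,0,0.255]},{"finger_gap": 0.06,"pos": [0.1233,0,0.255]},{"finger_gap": 0.06,"pos": [0.15,0,0.255]},{"finger_gap": 0.06,"pos": [0.1667,0,0.255]},{"finger_gap": 0.06,"pos": [0.1733,0,0.255]},{"finger_gap": 0.06,"pos": [0.1783,0,0.255]},{"finger_gap": 0.06,"pos": [0.18,0,0.255]},{"finger_gap": 0.06,"pos": [0.18,0,0.255]},{"finger_gap": 0.06,"pos": [0.18,0,0.255]}]' > next.json && python3 jog.py next.json
python3 -c "
from h import *
o,p,R=state();print(p,R.T@np.array(o['contact_force']))"
```

```text
t: 10.53
tool_pos: [0.5182, 0.0735, 0.1611]
tool_rot: [3.138, 0.135, 0.001]
contact_force: [-0.8, -2.2, 2.0]
opening: 0.0601
grip_force: 0.0
[0.51824842 0.07349891 0.16106257] [-0.97989162  2.11012546 -2.0474517 ]
```

Converted, 0.004 m / 0.6 = 0.0067, 0.003 m / 0.6 = 0.005.

```bash
echo '[{"finger_gap": 0.06,"pos": [0.0017,0,0]},{"finger_gap": 0.06,"pos": [0.0033,0,0]},{"finger_gap": 0.06,"pos": [0.005,0,0]},{"finger_gap": 0.06,"pos": [0.0067,0,0]},{"finger_gap": 0.06,"pos": [0.0067,0,0]}]' > next.json && python3 jog.py next.json>/dev/null
python3 - <<'E'
from h import *
o,p,R=state();print(p,R.T@np.array(o['contact_force']))
f,l,P=tower((.5771,.0787),-39.8)
piv=P(.0492,.0492); dd=np.r_[f+l,0]/2**.5; ax=np.cross([0,0,1],dd)
print(piv,bat(piv))
for a in(.06,.12,.18,.23):print(rel(rv(ax*a),piv,p,R).tolist())
E
```

```text
[0.52209273 0.07461114 0.16081997] [-5.75666561  0.14231332 -5.26287291]
[0.64639295 0.08500615 0.        ] [[0.02818967 0.03839251]]
[0.0099, -0.0001, -0.0072, -0.0003, -0.06, 0.0]
[0.0201, -0.0001, -0.0138, -0.0005, -0.12, 0.0001]
[0.0308, -0.0002, -0.0198, -0.0008, -0.18, 0.0001]
[0.0399, -0.0002, -0.0242, -0.0011, -0.23, 0.0002]
```

Converted, 0.0399 m / 0.6 = 0.0665, 0.0353 m / 0.6 = 0.0588, -0.23 rad / 4 = -0.0575.

```bash
echo '[{"finger_gap": 0.06,"pos": [0.0055,0,-0.004],"rot": [0,-0.005,0]},{"finger_gap": 0.06,"pos": [0.011,0,-0.008],"rot": [0,-0.01,0]},{"finger_gap": 0.06,"pos": [0.0165,0,-0.012],"rot": [0,-0.015,0]},{"finger_gap": 0.06,"pos": [0.0222,0,-0.0157],"rot": [0,-0.02,0]},{"finger_gap": 0.06,"pos": [0.0278,0,-0.0193],"rot": [0,-0.025,0]},{"finger_gap": 0.06,"pos": [0.0335,0,-0.023],"rot": [0,-0.03,0]},{"finger_gap": 0.06,"pos": [0.0395,0,-0.0263],"rot": [0,-0.035,0]},{"finger_gap": 0.06,"pos": [0.0453,0,-0.0297],"rot": [0,-0.04,0]},{"finger_gap": 0.06,"pos": [0.0513,0,-0.033],"rot": [0,-0.045,0]},{"finger_gap": 0.06,"pos": [0.0588,0,-0.0367],"rot": [0,-0.0513,0]},{"finger_gap": 0.06,"pos": [0.0665,0,-0.0403],"rot": [-0.0003,-0.0575,0]},{"finger_gap": 0.06,"pos": [0.0665,0,-0.0403],"rot": [-0.0003,-0.0575,0]},{"finger_gap": 0.06,"pos": [0.0665,0,-0.0403],"rot": [-0.0003,-0.0575,0]}]' > next.json && python3 jog.py next.json
python3 - <<'E'
from h import *
o,p,R=state()
print(p,R.T@np.array(o["contact_force"]))
f,l,P=tower((.5771,.0787),-39.8)
piv=P(.0492,.0492)
for a in np.r_[np.arange(1,11)*.0535]:print(rel(rv([0,0,a]),piv,p,R).tolist())
s=ctrl.get_image("side")[:,:,::-1];cv2.imwrite("pics/s6.png",cv2.resize(s[100:300,180:420],(720,600)))
E
```

```text
t: 12.03
tool_pos: [0.5623, 0.0776, 0.1839]
tool_rot: [3.107, 0.133, -0.36]
contact_force: [-1.8, -0.3, 1.7]
opening: 0.0596
grip_force: 0.0
[0.56228764 0.07755697 0.18388087] [-2.16120248  0.11680396 -1.2598775 ]
[0.0001, 0.0045, -0.0, -0.0122, 0.0001, -0.0521]
[0.0005, 0.009, -0.0001, -0.0245, 0.0001, -0.1042]
[0.0011, 0.0135, -0.0002, -0.0367, 0.0002, -0.1562]
[0.0019, 0.0179, -0.0004, -0.049, 0.0003, -0.2083]
[0.003, 0.0223, -0.0007, -0.0612, 0.0003, -0.2604]
[0.0043, 0.0266, -0.001, -0.0734, 0.0004, -0.3125]
[0.0058, 0.0309, -0.0013, -0.0857, 0.0005, -0.3646]
[0.0075, 0.035, -0.0017, -0.0979, 0.0006, -0.4166]
[0.0095, 0.0391, -0.0022, -0.1102, 0.0006, -0.4687]
[0.0116, 0.043, -0.0027, -0.1224, 0.0007, -0.5208]
```

View pics/s6.png

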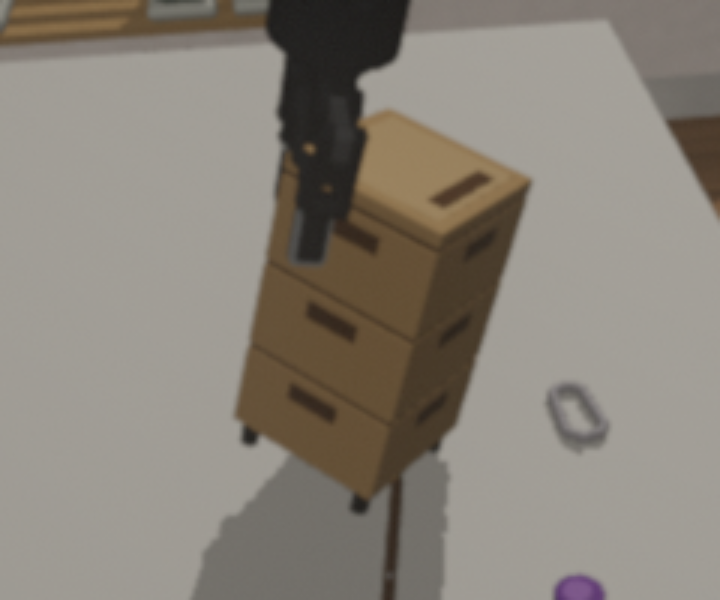

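Tipped onto lead_left at (435,445), which is beyond the batten; the lead_right foot at (360,503) is lifted. Now I swing it over.

Converted, 0.043 m / 0.6 = 0.0717, 0.0391 m / 0.6 = 0.0652, -0.5208 rad / 4 = -0.1302.

```bash
echo '[{"finger_gap": 0.06,"pos": [0.0002,0.0075,0],"rot": [-0.0031,0,-0.013]},{"finger_gap": 0.06,"pos": [0.0008,0.015,-0.0002],"rot": [-0.0061,0,-0.0261]},{"finger_gap": 0.06,"pos": [0.0018,0.0225,-0.0003],"rot": [-0.0092,0,-0.0391]},{"finger_gap": 0.06,"pos": [0.0032,0.0298,-0.0007],"rot": [-0.0123,0,-0.0521]},{"finger_gap": 0.06,"pos": [0.005,0.0372,-0.0012],"rot": [-0.0153,0,-0.0651]},{"finger_gap": 0.06,"pos": [0.0072,0.0443,-0.0017],"rot": [-0.0184,0,-0.0781]},{"finger_gap": 0.06,"pos": [0.0097,0.0515,-0.0022],"rot": [-0.0214,0,-0.0912]},{"finger_gap": 0.06,"pos": [0.0125,0.0583,-0.0028],"rot": [-0.0245,0,-0.1042]},{"finger_gap": 0.06,"pos": [0.0158,0.0652,-0.0037],"rot": [-0.0276,0.0002,-0.1172]},{"finger_gap": 0.06,"pos": [0.0193,0.0717,-0.0045],"rot": [-0.0306,0.0002,-0.1302]},{"finger_gap": 0.06,"pos": [0.0193,0.0717,-0.0045],"rot": [-0.0306,0.0002,-0.1302]},{"finger_gap": 0.06,"pos": [0.0193,0.0717,-0.0045],"rot": [-0.0306,0.0002,-0.1302]}]' > next.json && python3 jog.py next.json
python3 - <<'E'
from h import *
o,p,R=state()
print(p,R.T@np.array(o["contact_force"]))
f,l,P=tower((.5771,.0787),-39.8)
piv=P(.0492,.0492); dd=rv([0,0,.535])@np.r_[f+l,0]/2**.5; ax=np.cross([0,0,1],dd)
for a in(.06,.12,.18,.23):print(rel(rv(-ax*a),piv,p,R).tolist())
s=ctrl.get_image("side")[:,:,::-1];cv2.imwrite("pics/s7.png",cv2.resize(s[100:300,180:420],(720,600)))
E
```

```text
t: 13.08
tool_pos: [0.5769, 0.0357, 0.1839]
tool_rot: [2.907, 0.93, -0.337]
contact_force: [-1.2, -1.1, 0.7]
opening: 0.0597
grip_force: 0.0
[0.57685876 0.0357429  0.18385024] [-1.69793401  0.17060604 -0.3396869 ]
[-0.0093, 0.0001, 0.0078, 0.0004, 0.06, -0.0]
[-0.0182, 0.0001, 0.0161, 0.0008, 0.12, -0.0]
[-0.0265, 0.0002, 0.025, 0.0012, 0.18, -0.0001]
[-0.0331, 0.0002, 0.0327, 0.0015, 0.23, -0.0001]
```

View pics/s7.png

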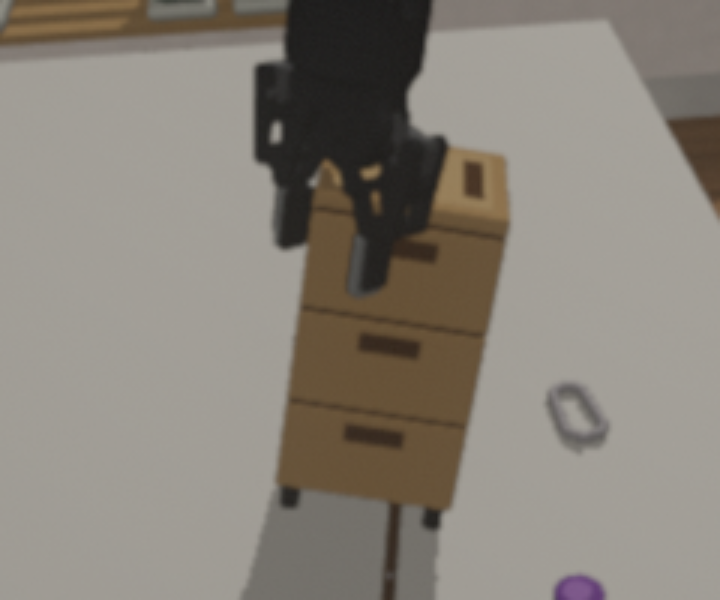

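The rows are not in the units I measure in: shifts go in shares of 600 mm and turns go in shares of 4 rad. I convert before sending: -0.1 m / 0.6 = -0.1667, -0.08 m / 0.6 = -0.1333, 0.23 rad / 4 = 0.0575.

```bash
echo '[{"finger_gap": 0.06,"pos": [-0.0052,0,0.0043],"rot": [0,0.005,0]},{"finger_gap": 0.06,"pos": [-0.0103,0,0.0087],"rot": [0,0.01,0]},{"finger_gap": 0.06,"pos": [-0.0155,0,0.013],"rot": [0,0.015,0]},{"finger_gap": 0.06,"pos": [-0.0205,0,0.0175],"rot": [0,0.02,0]},{"finger_gap": 0.06,"pos": [-0.0255,0,0.0222],"rot": [0,0.025,0]},{"finger_gap": 0.06,"pos": [-0.0303,0,0.0268],"rot": [0,0.03,0]},{"finger_gap": 0.06,"pos": [-0.035,0,0.0317],"rot": [0,0.035,0]},{"finger_gap": 0.06,"pos": [-0.0397,0,0.0367],"rot": [0,0.04,0]},{"finger_gap": 0.06,"pos": [-0.0442,0,0.0417],"rot": [0,0.045,0]},{"finger_gap": 0.06,"pos": [-0.0497,0,0.048],"rot": [0,0.0513,0]},{"finger_gap": 0.06,"pos": [-0.0552,0,0.0545],"rot": [0.0004,0.0575,0]},{"finger_gap": 0.06,"pos": [-0.06,0,0.0557],"rot": [0.0004,0.0575,0]},{"finger_gap": 0.06,"pos": [-0.0667,0,0.0572],"rot": [0.0004,0.0575,0]},{"finger_gap": 0.06,"pos": [-0.1,0,0.065],"rot": [0.0004,0.0575,0]},{"finger_gap": 0.06,"pos": [-0.1333,0,0.0728],"rot": [0.0004,0.0575,0]},{"finger_gap": 0.06,"pos": [-0.1667,0,0.0807],"rot": [0.0004,0.0575,0]},{"finger_gap": 0.06,"pos": [-0.1667,0,0.0807],"rot": [0.0004,0.0575,0]}]' > next.json && python3 jog.py next.json
echo '[{"finger_gap": 0.06,"pos": [0,0,-0.0667]},{"finger_gap": 0.06,"pos": [0,0,-0.1333]},{"finger_gap": 0.06,"pos": [-0.0333,0,-0.2]},{"finger_gap": 0.06,"pos": [-0.0667,0,-0.2333]},{"finger_gap": 0.06,"pos": [-0.0833,0,-0.2333]},{"finger_gap": 0.06,"pos": [-0.0833,0,-0.2333]}]' > next.json && python3 jog.py next.json
python3 - <<'E'
from h import *
b=ctrl.get_image("top")[:,:,::-1].copy();cv2.imwrite("pics/t8f.png",b)
s=ctrl.get_image("side")[:,:,::-1]
cv2.imwrite("pics/s8.png",np.hstack([cv2.resize(b[130:330,200:440],(400,333)),cv2.resize(s[150:350,220:460],(400,333))]))
lid(b,-9)
E
```

```text
t: 14.55
tool_pos: [0.4879, -0.0282, 0.16]
tool_rot: [2.992, 0.957, -0.0]
contact_force: [-0.2, 0.1, 0.2]
opening: 0.0597
grip_force: 0.0
t: 15.05
tool_pos: [0.4493, -0.0571, 0.3028]
tool_rot: [2.989, 0.957, 0.007]
contact_force: [0.0, 0.4, -0.4]
opening: 0.0601
grip_force: 0.0
poly [[0.6525, 0.0889], [0.632, -0.0153], [0.5267, 0.0042], [0.5475, 0.109]] sides 0.1088 0.1094
c [0.5893 0.0464] yaw -10.54 rel -1.42 feet bat LL LR TL TR [[0.0241, 0.0351], [0.0218, -0.0548], [-0.0659, 0.0374], [-0.0681, -0.0526]]
```

View pics/s8.png

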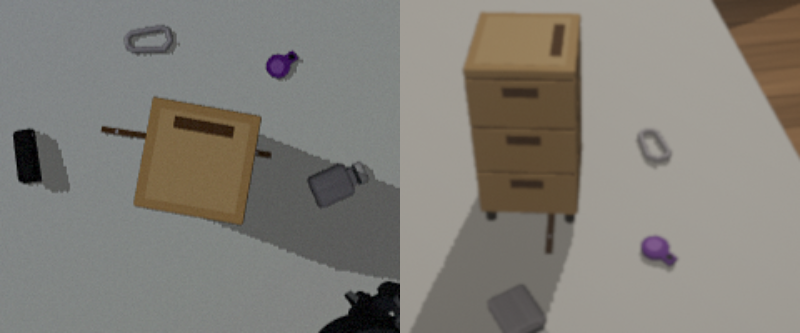

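The tower stands level astride the batten. Both leading feet are beyond it, it is about 1.4° off square and 9 mm off centre, and the bystanders haven't moved.

```bash
python3 -c "
from station import ctrl
print(ctrl.finish_job())"
```

```text
the job is handed in; nothing more can be done
None
```

The tower now stands on all four feet astride the batten, leading feet about 22–24 mm past its middle line, roughly 1.4° off square and 9 mm off centre; the bystanders lie where they were, the gripper is clear, and the job was handed in at about 15 s.

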